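# Stop, load, cover and restart the spice grinder

## Robot

A 7-joint arm with a two-finger parallel gripper is mounted at the origin on the work surface. World frame = base frame: x ahead of the robot, y to its left, z up, the work surface at z = 0. Lengths are in m, angles in rad, forces in N, time in s.
With the tool pointing down it reaches from about 0.4 to 0.85 m from the base axis. Payload 4.5 kg.
Tool frame: the origin (TCP) lies on the centre line of the jaws, within the pads' length; the fingertips stand r.tips_ahead ahead of it and the grasp point (between the pads) is the TCP (r.tips_ahead is the distance from the TCP to the fingertips, in m); z points along the fingers, y is the direction in which the jaws open and shut (so a half turn about z gives the same grasp; the last joint's range is limited). The gripper opens to 88 mm and grips with 3 to 60 N. Pads are 18 mm wide; open, the fingers measure 123 mm over their backs; the gripper's body (75 mm by 187 mm) begins 45 mm behind the grasp point.
Start: joints at [1.182, 0.689, -0.195, 1.565, 0.157, 0.902, -0.215], TCP at [0.256, -0.57, 0.258] pointing down, gripper open.
Joint ranges: [-3.01, 3.01], [-0.46, 2.08], [-1.47, 1.51], [0.13, 2.56], [-1, 4.14], [0.04, 2.09], [-2.66, 2.66]. Speed limits (rad/s): [2.57, 2.57, 3.14, 3.14, 3.14, 3.14, 3.14].

## Interface

Orientations are given as a unit quaternion [x, y, z, w].
In Python, from plant import r gives the robot as it stands.
- The arm moves only by the shell command python3 -m inch 'ROWS' [FORCE]. ROWS is JSON, a list of rows, each a list of 5 numbers: the shift along the world's x, y, z in units of 25 mm (1.0 is 25 mm), then the turn about the world's z in units of 6 degrees (1.0 is 6 degrees), then the finger opening in mm, from 0 to 88.1. A call has 1 to 5 rows; each row shifts and turns the commanded pose from where the row before left it; what a row does not reach is not made up. A row lasts 1/10 s, in which the tool goes at most 50 mm and 8.59 degrees, less where a joint would pass 70% of its speed; a pose out of reach is approached as far as the arm can. A call is refused whole if a number of a shift passes 1 or a number of a turn 1, either way. A call with a gripper value outside its range is refused whole. The fingers move at their own pace and stop on an object; FORCE is the grip in N (left out, the last holds). Time passes only in rows, so rows that do not move let the fingers close. It gives the time, the measured TCP pose, the force and the opening at its end, in the units of the state.
- r.get_state(): the state, without advancing time (a new reading comes with each control period).
- r.snapshot(name): name is "scene" or "top" or "wrist"; returns a dict with "pixels" (400x640x3 uint8, red, green, blue), "range_z" (400x640 float32, m along the optical axis (not along the pixel's ray), 0 where there is no reading), "K" (3x3 intrinsics, pixels), "position" and "attitude" of the camera in the world. Camera axes: x right, y up, looking along -z (the intrinsics and any distortion apply to the point x, -y, -z); pixel columns grow to the right and rows downward; lengths in m; the calibration is good to about 2 mm. A picture is of the moment at which its call begins.
- r.finish_job(): hands the job in, once; it reports no verdict.
The state is a dict: "clock": time; "q": joint angles; "qd": joint speeds; "joint_torque": joint torques, N m; "tool_pos": TCP position; "eef_rot": TCP orientation; "contact_force": force on the tool from outside, world axes, zero at the start; "moment": the same for the moment, N m; "opening": opening from 0.0 (shut) to 1.0 (fully open).
Only numpy, scipy, OpenCV 4.12 (cv2) and the standard library are available. Lean on these libraries where they do the work, as an engineer would, in place of code of your own. Each camera call takes 0.05 s, during which the arm holds its last target. There are 200 camera calls.

## Task

Press the grinder's wide stop key so that the fast key, which is down, pops up, then take the piece of dried turmeric root from the plate and put it in the grinder's hopper. With the stop key still down, set the knobbed lid fully home on the hopper, gently and without dropping it, then start the grinder by pressing the slow key, the one with a single rib, so that the stop key pops up again. Leave the wooden cup and the snap-top tub where they stand.

Things in the scene. Friction and masses are not known exactly. Their poses are not given: they have to be found in the camera images.
- grinder: Bench spice grinder, fixed, 270 x 196 mm on plan, seen-from-above rectangle; origin at table level below the middle of the whole (x from -145 to +125 mm, y from -98 to +98 mm). Its -x side is the front, facing roughly to the robot. Front part (x -145 to -55 mm): a grey console 50 mm high with four white keys in a row along y. Rear part: white housing 110 mm high (x -55 to +125 mm) that carries the round steel hopper, whose axis is at x = +45 mm, y = 0. z up.
- hopper_rim (a point): Centre of the hopper's mouth, at rim height (170 mm above the table). The hopper is an open round steel pan, inside diameter 120 mm at the mouth, outside 130 mm, 55 mm deep inside. Axes as the grinder's.
- hopper_floor (a point): Centre of the hopper's inner floor, 115 mm above the table; the floor is flat to about 45 mm from the centre, with a boss 16 mm across and 5 mm high in the middle.
- key_stop (a joint): Depth of the stop key in m: 0 = up, 0.008 = fully down. The four keys are interlocked with a snap action: exactly one rests down. Pressing a key takes about 2 N up to half its stroke; past half its stroke it snaps down by itself and stays, and the one that was down pops up. At the start the fast key is down.
- key_slow (a joint): Depth of the slow key in m, 0 = up, 0.008 = down; same action.
- key_medium (a joint): Depth of the medium key in m, 0 = up, 0.008 = down; same action.
- key_fast (a joint): Depth of the fast key in m, 0 = up, 0.008 = down; same action.
- key_stop_top (a point): Centre of the top face of the stop key, which moves with it: the wide plain key at the +y end of the row (left end seen from the front), 50 mm along y, 42 mm along x, no rib. Its top is 64 mm above the table when up, 56 mm when down (console surface 52 mm). Press straight down. Axes as the grinder's.
- key_slow_top (a point): Centre of the top face of the slow key: next to the stop key, 26 mm along y, 42 mm along x, one thin dark rib across it. Gaps between keys are 10 mm. Same heights and axes as the stop key.
- key_medium_top (a point): Centre of the top face of the medium key: two ribs, next to the slow key on its -y side; otherwise like the slow key.
- key_fast_top (a point): Centre of the top face of the fast key: three ribs, at the -y end of the row; otherwise like the slow key.
- tray: Aluminium tray, 310 x 350 mm with a rim 14 mm high, fixed on an upturned wooden crate; origin at table level below its centre; the tray's floor is 50 mm above the table. Plate, lid, cup and tub stand on it: lid and plate in the row nearer the robot, cup and tub in the far row.
- root: Piece of dried turmeric root, brown and rigid, lying on the plate: a nearly straight round finger 70 mm long along its x, 20 mm thick, with a short stub (16 mm thick) to +y at its +x end. Origin on its underside (where it rests) below the middle of the finger; grasp it across y at the origin. About 30 g.
- plate: White enamel plate, 144 mm across, rim 13 mm high, flat floor 100 mm across and 5 mm thick; origin at the centre of its underside.
- lid: Hopper lid of steel with a black knob: origin at the centre of its underside, z up. From below: a plug 104 mm across and 8 mm thick, a flange 132 mm across and 6 mm thick (8 to 14 mm above the origin), a cylindrical knob 24 mm across and 28 mm high on top (14 to 42 mm above the origin). Stands on its plug on the tray. Home on the hopper, the flange rests on the rim and the origin is 8 mm below rim height. About 160 g.
- cup: Bystander: wooden mortar cup, 68 mm across, 55 mm high; origin at the centre of its underside.
- tub: Bystander: snap-top tub, 88 mm across, 56 mm high; origin at the centre of its underside.

How it is judged:
By the outcome, as a careful person would: the job done as asked, in the order asked, and still so for the second after the job is handed in, with the robot touching nothing.
It also fails if it takes over 64 s, if anything falls off the work surface, if the arm or the gripper's body presses on something with over 40 N, if the wrist force passes 120 N, or if a joint passes its speed limit or range.

## Working session

There is one attempt and no reset: what is moved stays moved. The work goes in short steps, Python scripts to look and compute and a shell command to move; the robot and the scene stay as the last step left them, time stands still between calls to the robot, and variables do not carry over. Pictures are saved under pics/ and viewed, about 8 in all and at most 12, crops included, and the job is handed in when it is done.

```bash
ls; mkdir -p pics
cat > h.py <<'E'
import numpy as np, cv2
from plant import r
from scipy.spatial.transform import Rotation as R
def snap(n,f=None):
    s=r.snapshot(n)
    if f: cv2.imwrite('pics/'+f,s['pixels'][:,:,::-1])
    return s
def rot(s):
    a=np.array(s['attitude'],float)
    return a if a.shape==(3,3) else R.from_quat(a).as_matrix()
def cloud(s):
    K=s['K'];z=s['range_z'];v,u=np.mgrid[:z.shape[0],:z.shape[1]]
    p=np.stack([(u-K[0,2])/K[0,0]*z,-(v-K[1,2])/K[1,1]*z,-z],-1)
    w=p@rot(s).T+np.array(s['position']); w[z==0]=np.nan
    return w
E
python3 - <<'E'
from h import *
for n in ['scene','top']:
    s=snap(n,n+'1.png'); print(n,s['position'],s['attitude'],{k:v for k,v in s.items() if k not in('pixels','range_z','position','attitude')})
    np.save(n+'1.npy',cloud(s))
print(r.tips_ahead,r.get_state())
E
```

```text
pics
scene [ 1.33207299 -0.11704498  0.72343256] [0.33375704 0.28892094 0.58352301 0.68163907] {'K': array([[479.15337907,   0.        , 327.69337183],
       [  0.        , 479.15337907, 198.57432326],
       [  0.        ,   0.        ,   1.        ]])}
top [0.39835523 0.0301406  1.07039204] [-0.05918318  0.07354143  0.70455286 -0.70334506] {'K': array([[462.99493074,   0.        , 312.57560587],
       [  0.        , 462.99493074, 194.03082945],
       [  0.        ,   0.        ,   1.        ]])}
0.019 {'clock': 0.1, 'q': array([ 1.18177068,  0.68993142, -0.19451593,  1.56621966,  0.15732311,
        0.90250612, -0.21509189]), 'qd': array([-0.00111404, -0.00170578,  0.00067608, -0.00213956,  0.00027556,
        0.00040056, -0.00079842]), 'joint_torque': array([-3.45975277e-03, -5.28503823e+01, -1.27168324e+00, -1.53841335e+01,
       -5.25834924e-02,  1.98465306e-03,  2.75395979e-05]), 'tool_pos': array([ 0.25619908, -0.56949379,  0.256976  ]), 'eef_rot': array([ 9.77725316e-01,  2.09886891e-01, -2.42886306e-04, -7.99659254e-04]), 'contact_force': array([-0.06954662, -0.1364443 , -0.03510367]), 'moment': array([ 0.01027588, -0.04144439,  0.00372846]), 'opening': 0.999034277887745}
```

View pics/top1.png

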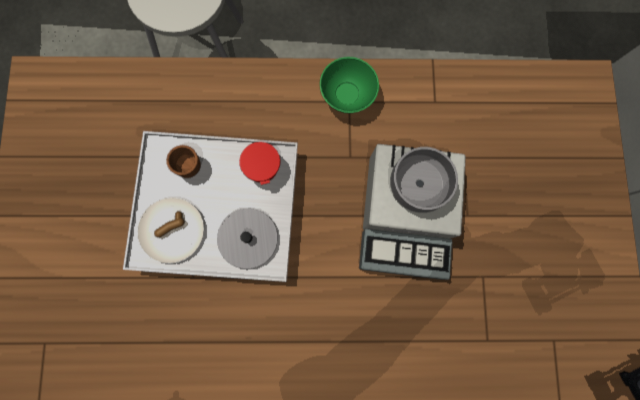

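Run:
```python
from h import *
w=np.load('top1.npy')
print(np.nanmin(w,(0,1)),np.nanmax(w,(0,1)))
for v in range(20,400,40): print(v,[(u,)+tuple(np.round(w[v,u],2)) for u in range(40,640,80)])
```

```text
[ 0.14239768 -1.46025346 -0.77169152] [1.62455618 1.34249841 0.34771201]
20 [(40, np.float64(1.5), np.float64(1.15), np.float64(-0.75)), (120, np.float64(1.5), np.float64(0.81), np.float64(-0.75)), (200, np.float64(1.23), np.float64(0.36), np.float64(-0.3)), (280, np.float64(1.51), np.float64(0.13), np.float64(-0.76)), (360, np.float64(1.51), np.float64(-0.22), np.float64(-0.75)), (440, np.float64(1.52), np.float64(-0.57), np.float64(-0.76)), (520, np.float64(1.52), np.float64(-0.91), np.float64(-0.75)), (600, np.float64(1.52), np.float64(-1.27), np.float64(-0.76))]
60 [(40, np.float64(0.94), np.float64(0.68), np.float64(-0.0)), (120, np.float64(0.94), np.float64(0.48), np.float64(-0.0)), (200, np.float64(0.94), np.float64(0.29), np.float64(-0.0)), (280, np.float64(0.94), np.float64(0.09), np.float64(0.0)), (360, np.float64(0.91), np.float64(-0.1), np.float64(0.06)), (440, np.float64(0.95), np.float64(-0.31), np.float64(-0.0)), (520, np.float64(0.94), np.float64(-0.51), np.float64(0.0)), (600, np.float64(1.34), np.float64(-1.25), np.float64(-0.76))]
100 [(40, np.float64(0.83), np.flo
[... 3215 characters left out ...]
1), np.float64(-0.0)), (440, np.float64(0.27), np.float64(-0.28), np.float64(-0.0)), (520, np.float64(0.27), np.float64(-0.46), np.float64(-0.0)), (600, np.float64(0.27), np.float64(-0.64), np.float64(-0.0))]
380 [(40, np.float64(0.19), np.float64(0.6), np.float64(-0.0)), (120, np.float64(0.19), np.float64(0.43), np.float64(-0.0)), (200, np.float64(0.19), np.float64(0.25), np.float64(-0.0)), (280, np.float64(0.19), np.float64(0.08), np.float64(0.0)), (360, np.float64(0.19), np.float64(-0.09), np.float64(0.0)), (440, np.float64(0.19), np.float64(-0.27), np.float64(-0.0)), (520, np.float64(0.18), np.float64(-0.45), np.float64(0.0)), (600, np.float64(0.18), np.float64(-0.63), np.float64(-0.0))]
```

The top view shows the tray at left: cup (183,161), tub (260,162), plate (171,230) with the root, and lid (248,238) with its knob at (246,237). The grinder is at right, with its hopper at (424,180) and keys from stop (383,251) to fast (438,257).

Run:
```python
from h import *
w=np.load('top1.npy'); im=cv2.imread('pics/top1.png'); H=w[...,2]
def box(u0,u1,v0,v1):
    m=np.zeros(H.shape,bool); m[v0:v1,u0:u1]=1; return m
def fitc(p):
    A=np.c_[2*p,np.ones(len(p))]; c=np.linalg.lstsq(A,(p**2).sum(1),rcond=None)[0]
    return c[:2],np.sqrt(c[2]+c[:2]@c[:2])
def pts(m): return w[m][:,:2].astype(np.float32)
def rect(n,m):
    m=cv2.morphologyEx(m.astype(np.uint8),cv2.MORPH_OPEN,np.ones((3,3)))>0
    print(n,cv2.minAreaRect(pts(m)),m.sum(),np.median(H[m]))
g=box(355,475,135,290)
rim=g&(H>.16)&(H<.18); c,rr=fitc(pts(rim)); print('hopper',c,rr,rim.sum())
rect('housing',g&(H>.1)&(H<.175))
rect('console',g&(H>.04)&(H<.075)&(box(355,475,228,290)))
gray=cv2.cvtColor(im,cv2.COLOR_BGR2GRAY)
k=g&box(365,455,235,275)&(gray>140)
n,l,st,ce=cv2.connectedComponentsWithStats(k.astype(np.uint8))
for i in range(1,n):
    if st[i,4]>30: m=l==i; print('key',ce[i],st[i],np.nanmedian(w[m],0))
lm=box(210,285,200,275)
fl=lm&(H>.06)&(H<.07); print('flange',cv2.minEnclosingCircle(pts(fl)),fl.sum())
kn=lm&(H>.085); print('knob',pts(kn).mean(0),cv2.minEnclosingCircle(pts(kn)),kn.sum(),np.median(H[kn]))
pb=box(140,205,195,265)
hsv=cv2.cvtColor(im,cv2.COLOR_BGR2HSV)
rm=pb&(hsv[...,1]>110)&(H>.055)
n,l,st,ce=cv2.connectedComponentsWithStats(rm.astype(np.uint8)); i=1+st[1:,4].argmax(); m=l==i
rect('root',m); print(np.percentile(H[m],[10,50,95]),ce[i],st[i])
pl=pb&(H>.058)&(H<.066)
print('plate',cv2.minEnclosingCircle(pts(pl)))
cv2.imwrite('pics/crop.png',cv2.resize(im[190:290,120:460],None,fx=2.3,fy=2.3,interpolation=cv2.INTER_CUBIC))
```

```text
hopper [ 0.60216302 -0.21458995] 0.06214889939586908 618
housing ((0.5931111574172974, -0.21453091502189636), (0.19691778719425201, 0.18161669373512268), 83.0575942993164) 7519 0.11103811685392762
console ((0.4591630697250366, -0.1977035403251648), (0.1960923820734024, 0.09087783843278885), 82.90959167480469) 3740 0.051266846037784086
key [383.25485437 250.00242718] [372 240  24  21 412] [ 0.46626635 -0.14358084  0.06293976]
key [405.21164021 253.11111111] [399 243  13  20 189] [ 0.45954723 -0.1918551   0.06304284]
key [421.41916168 255.39520958] [416 245  12  20 167] [ 0.4528991  -0.22628246  0.06320538]
key [436.47107438 256.66115702] [432 248  12  18 121] [ 0.45343719 -0.260492    0.05504295]
flange ((0.47496283054351807, 0.16538497805595398), 0.08696343749761581) 2592
knob [0.4924103  0.15208635] ((0.49269020557403564, 0.15216490626335144), 0.012083449400961399) 101 0.09073574537309825
root ((0.5179359316825867, 0.31701424717903137), (0.028569569811224937, 0.06824995577335358), 44.16180419921875) 262 0.07203344173520965
[0.06805439 0.07203344 0.07615088] [170.23664122 225.0648855 ] [155 212  29  25 262]
plate ((0.5102794766426086, 0.3192600905895233), 0.0721026211977005)
```

```bash
python3 -m inch '[[0.46,0.95,0,-0.29,0],[0.46,0.95,0,-0.29,0],[0.46,0.95,0,-0.29,0],[0.46,0.95,0,-0.29,0],[0.46,0.95,0,-0.29,0]]' 20
```

```text
clock: 0.6
tool_pos: [0.3141, -0.45, 0.2574]
eef_rot: [0.991, 0.134, -0.0, -0.0]
contact_force: [0.9, 0.3, -0.1]
opening: 0.57
```

View pics/crop.png

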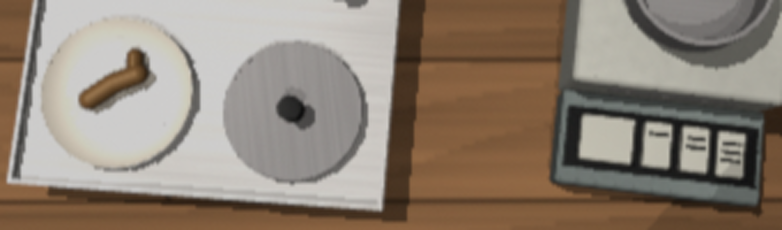

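The crop shows the root finger from (85,100) to (145,70) with its stub pointing up at (135,55). It also shows the four keys, with ribs as described.

```bash
python3 -m inch '[[0.46,0.95,0,-0.29,0],[0.46,0.95,0,-0.29,0],[0.46,0.95,0,-0.29,0],[0.46,0.95,0,-0.29,0],[0.46,0.95,0,-0.29,0]]'; python3 -m inch '[[0.46,0.95,0,-0.29,0],[0.46,0.95,0,-0.29,0],[0.46,0.95,0,-0.29,0],[0.46,0.95,0,-0.29,0],[0.46,0.95,0,-0.29,0]]'; python3 -m inch '[[0.48,0.93,-1,-0.27,0],[0.48,0.93,-1,-0.28,0],[0.48,0.93,-1,-0.28,0],[0,0,-1,0,0],[0,0,-1,0,0]]'; python3 -m inch '[[0,0,-0.8,0,0],[0,0,-0.2,0,0],[0,0,0,0,0]]'
```

```text
clock: 1.1
tool_pos: [0.3717, -0.3313, 0.2575]
eef_rot: [0.998, 0.059, -0.0, -0.0]
contact_force: [0.3, 1.4, -0.1]
opening: 0.116
clock: 1.6
tool_pos: [0.4291, -0.2126, 0.2575]
eef_rot: [1.0, -0.017, -0.0, -0.0]
contact_force: [-0.1, -0.6, -0.0]
opening: 0.002
clock: 2.1
tool_pos: [0.4655, -0.1427, 0.1316]
eef_rot: [0.998, -0.059, 0.0, -0.0]
contact_force: [-0.1, -0.5, -0.5]
opening: 0.004
clock: 2.4
tool_pos: [0.4646, -0.1439, 0.1072]
eef_rot: [0.998, -0.06, -0.001, -0.0]
contact_force: [-1.3, 0.7, 0.8]
opening: 0.008
```

```bash
python3 -m inch '[[0,0,-0.6,0,0],[0,0,-0.25,0,0],[0,0,-0.1,0,0],[0,0,-0.1,0,0],[0,0,-0.1,0,0]]'; python3 -m inch '[[0,0,-0.1,0,0],[0,0,0,0,0]]'
python3 - <<'E'
from h import *
w=cloud(snap('top','t2.png')); 
for u,v in [(383,250),(405,252),(421,255),(437,257)]: print(np.nanmedian(w[v-7:v+7,u-4:u+4,2]))
E
```

```text
clock: 2.9
tool_pos: [0.4652, -0.1441, 0.0795]
eef_rot: [0.998, -0.06, 0.0, 0.0]
contact_force: [-0.1, -0.5, 1.3]
opening: 0.005
clock: 3.1
tool_pos: [0.465, -0.144, 0.0764]
eef_rot: [0.998, -0.06, 0.0, 0.0]
contact_force: [1.1, -0.2, 0.5]
opening: 0.005
0.2596402944693073
0.4813300986088165
0.7322163115835256
0.7665138874726154
```

```bash
python3 -m inch '[[0,0,-0.04,0,0],[0,0,0,0,0],[0,0,1,0,0],[0,0,1,0,20],[0,0,1,0,40]]'; python3 -m inch '[[0,0,1,0,40],[0,0,1,0,40],[0,0,1,0,40],[0,0.5,0.5,0,40],[0,1,0,0,40]]'
python3 - <<'E'
from h import *
w=cloud(snap('top','t3.png')); s=snap('scene','s3.png'); ws=cloud(s); x=snap('wrist','w3.png'); ww=cloud(x)
O=np.array([.5575,-.2091]);ex=np.array([.9925,-.122]);ey=np.array([.122,.9925])
for n,c in [('top',w),('scene',ws),('wrist',ww)]:
  q=(c[...,:2]-O)
  for k,y in [('stop',.054),('slow',.006),('med',-.03),('fast',-.066)]:
    m=(abs(q@ex+.1)<.014)&(abs(q@ey-y)<.007)&(c[...,2]<.08)
    print(n,k,m.sum(),np.round(np.median(c[m][:,2]) if m.any() else 0,4))
E
```

```text
clock: 3.65
tool_pos: [0.4647, -0.1439, 0.1512]
eef_rot: [0.998, -0.06, -0.0, -0.0]
contact_force: [0.5, -0.6, 0.4]
opening: 0.16
clock: 4.15
tool_pos: [0.4658, -0.1073, 0.2395]
eef_rot: [0.998, -0.062, 0.002, 0.001]
contact_force: [0.8, 0.9, -0.0]
opening: 0.46
top stop 0 0
top slow 0 0
top med 0 0
top fast 0 0
scene stop 0 0
scene slow 0 0
scene med 0 0
scene fast 0 0
wrist stop 322 0.0553
wrist slow 339 0.0633
wrist med 342 0.0635
wrist fast 328 0.0636
```

```bash
python3 -m inch '[[0.12,1,0,-0.55,40],[0.12,1,0,-0.55,40],[0.12,1,0,-0.55,40],[0.12,1,0,-0.55,40],[0.12,1,0,-0.55,40]]'; python3 -m inch '[[0.12,1,0,-0.55,40],[0.12,1,0,-0.55,40],[0.12,1,0,-0.55,40],[0.12,1,0,-0.55,40],[0.12,1,0,-0.55,40]]';python3 -m inch '[[0.12,1,0,-0.55,40],[0.12,1,0,-0.55,40],[0.12,1,0,-0.55,40],[0.12,1,0,-0.55,40],[0.12,1,0,-0.55,40]]'; python3 -m inch '[[0.12,1,0,-0.55,40],[0,0,0,-0.5,40],[0,0,0,0,40]]'
python3 - <<'E'
from h import *
print(r.get_state()['q'].round(2))
s=snap('wrist','w4.png'); w=cloud(s); np.save('w4.npy',w)
h=cv2.cvtColor(s['pixels'],cv2.COLOR_RGB2HSV)
m=((h[...,1]>110)&(w[...,2]>.057)&(w[...,2]<.085)).astype(np.uint8)
n,l,st,ce=cv2.connectedComponentsWithStats(m)
for i in range(1,n):
  if st[i,4]>200:
    p=w[l==i]; print(st[i],ce[i],p.mean(0),np.percentile(p[:,2],[5,50,98]),cv2.minAreaRect(p[:,:2].astype(np.float32)))
E
```

```text
clock: 4.8
tool_pos: [0.4797, 0.0188, 0.2373]
eef_rot: [0.979, -0.204, -0.001, 0.001]
contact_force: [0.4, 0.6, 0.0]
opening: 0.456
clock: 5.3
tool_pos: [0.4948, 0.1438, 0.2373]
eef_rot: [0.94, -0.342, -0.0, 0.001]
contact_force: [0.6, -0.9, -0.6]
opening: 0.453
clock: 5.8
tool_pos: [0.5101, 0.2686, 0.2374]
eef_rot: [0.881, -0.474, -0.0, 0.001]
contact_force: [0.2, -0.3, -1.1]
opening: 0.451
clock: 6.1
tool_pos: [0.5125, 0.2938, 0.2365]
eef_rot: [0.855, -0.519, 0.001, 0.002]
contact_force: [-0.5, -0.8, -0.4]
opening: 0.454
[-0.99  0.78  0.74  1.72 -0.65  0.9  -2.64]
[ 153   89   53   60 2345] [180.34968017 118.65117271] [0.66735566 0.29633162 0.06525831] [0.05831577 0.06021238 0.08412679] ((0.6650038957595825, 0.2941451072692871), (0.03744397684931755, 0.05265447497367859), 22.563581466674805)
[202  90  21  49 204] [216.86764706 113.72058824] [0.63412819 0.27356668 0.07645526] [0.06790777 0.07660784 0.08466482] ((0.6354196071624756, 0.27421775460243225), (0.008690891787409782, 0.04318821430206299), 36.682769775390625)
[ 284  174   31   62 1015] [303.32512315 201.43448276] [0.52296043 0.3154712  0.07215594] [0.0680037  0.07258697 0.07502751] ((0.5199047923088074, 0.31695112586021423), (0.02849743701517582, 0.06887441128492355), 43.36923599243164)
```

View pics/w4.png

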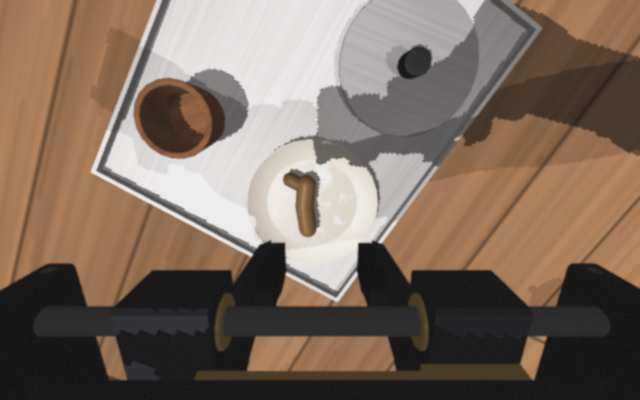

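The wrist view shows the root upright at (303,205) with its stub at (290,180), and the lid knob at (415,62). Joint 7 is near its limit, so I'll turn the wrist half a turn the other way and measure the root finger meanwhile.

```bash
for i in 1; do python3 -m inch '[[0,0,0,1,40],[0,0,0,1,40],[0,0,0,1,40],[0,0,0,1,40],[0,0,0,1,40]]'; done
python3 -m inch '[[0,0,0,1,40],[0,0,0,1,40],[0,0,0,1,40],[0,0,0,1,40],[0,0,0,1,40]]'
python3 -m inch '[[0,0,0,1,40],[0,0,0,1,40],[0,0,0,1,40],[0,0,0,1,40],[0,0,0,1,40]]'
python3 -m inch '[[0,0,0,1,40],[0,0,0,1,40],[0,0,0,1,40],[0,0,0,1,40],[0,0,0,1,40]]'
python3 -m inch '[[0,0,0,1,40],[0,0,0,1,40],[0,0,0,1,40],[0,0,0,1,40],[0,0,0,1,40]]'
python3 -m inch '[[0,0,0,1,40],[0,0,0,1,40],[0,0,0,1,40],[0,0,0,1,40],[0,0,0,1,40]]'
python3 - <<'E'
from h import *
print(r.get_state()['q'].round(2))
im=cv2.imread('pics/w4.png'); w=np.load('w4.npy'); h=cv2.cvtColor(im,cv2.COLOR_BGR2HSV)
m=((h[...,1]>110)&(w[...,2]>.057)&(w[...,2]<.085)); m[:174]=0;m[240:]=0;m[:,:280]=0;m[:,320:]=0
p=w[m][:,:2]; v=np.nonzero(m)[0]
f=v>198; d=cv2.fitLine(p[f].astype(np.float32),cv2.DIST_L2,0,.01,.01).ravel(); e=d[:2]*np.sign(-d[1])
t=(p-d[2:])@e; n=np.array([-e[1],e[0]]); o=(p-d[2:])@n
print('dir',e,np.degrees(np.arctan2(e[1],e[0])),'t',t.min(),t.max(),'o',np.percentile(o[f],[2,98]))
print('origin from free end',d[2:]+e*(np.percentile(t,.5)+.035))
E
```

```text
clock: 6.65
tool_pos: [0.5133, 0.2919, 0.2381]
eef_rot: [0.96, -0.28, -0.0, 0.0]
contact_force: [-0.4, 0.1, -0.0]
opening: 0.454
clock: 7.15
tool_pos: [0.5133, 0.2918, 0.2382]
eef_rot: [1.0, -0.021, 0.0, 0.0]
contact_force: [0.1, -0.5, -0.1]
opening: 0.452
clock: 7.65
tool_pos: [0.5134, 0.2918, 0.2382]
eef_rot: [0.971, 0.238, 0.0, 0.0]
contact_force: [0.3, 0.2, 0.1]
opening: 0.459
clock: 8.15
tool_pos: [0.5135, 0.2919, 0.2383]
eef_rot: [0.877, 0.481, 0.0, 0.0]
contact_force: [-0.5, 0.4, 1.0]
opening: 0.451
clock: 8.65
tool_pos: [0.5135, 0.2918, 0.2383]
eef_rot: [0.722, 0.692, 0.0, 0.0]
contact_force: [-0.5, 0.3, 0.4]
opening: 0.455
clock: 9.15
tool_pos: [0.5136, 0.2918, 0.2383]
eef_rot: [0.518, 0.855, 0.0, 0.001]
contact_force: [0.2, -0.3, 0.1]
opening: 0.454
[-0.48  0.67 -0.2   1.69  0.17  0.8  -0.27]
dir [ 0.54959035 -0.8354343 ] -56.66109 t -0.022213033896596138 0.04558704231987374 o [-0.00762314  0.00799454]
origin from free end [0.52145827 0.31677583]
```

```bash
python3 -m inch '[[0.26,0.97,-0.5,1,36],[0,0,-1,0,36],[0,0,-1,0,36],[0,0,-1,0,36],[0,0,-0.8,0,36]]'; python3 -m inch '[[0,0,0,0,36],[0,0,0,0,36]]'
python3 - <<'E'
from h import *
s=snap('wrist','w5.png'); w=cloud(s)
h=cv2.cvtColor(s['pixels'],cv2.COLOR_RGB2HSV)
m=((h[...,1]>110)&(w[...,2]>.057)&(w[...,2]<.085)).astype(np.uint8)
n,l,st,ce=cv2.connectedComponentsWithStats(m)
for i in range(1,n):
  if st[i,4]>400:
    p=w[l==i]; print(st[i],ce[i],p.mean(0),cv2.minAreaRect(p[:,:2].astype(np.float32)))
E
```

```text
clock: 9.65
tool_pos: [0.5198, 0.316, 0.1295]
eef_rot: [0.475, 0.88, -0.0, 0.0]
contact_force: [-0.3, -0.1, -0.0]
opening: 0.409
clock: 9.85
tool_pos: [0.52, 0.3169, 0.131]
eef_rot: [0.475, 0.88, 0.0, 0.0]
contact_force: [1.0, -0.5, 0.2]
opening: 0.408
[ 304  171   44   94 2430] [322.92674897 220.21152263] [0.51852403 0.32313979 0.07199943] ((0.5175820589065552, 0.32023942470550537), (0.029943538829684258, 0.0700964629650116), 43.402610778808594)
```

View pics/w5.png

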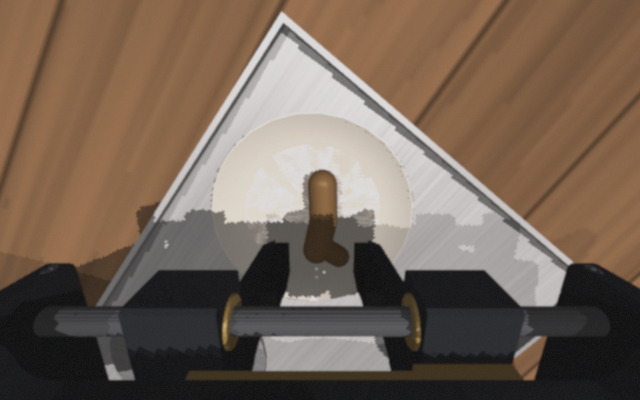

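The root is upright and centred between the jaws, with the finger axis at u≈321. Descending to grasp.

```bash
python3 -m inch '[[-0.05,0.07,-0.8,0,36],[0,0,-0.8,0,36],[0,0,-0.4,0,36],[0,0,-0.12,0,36],[0,0,0,0,36]]'; python3 -m inch '[[0,0,0,0,10],[0,0,0,0,10],[0,0,0,0,10],[0,0,0,0,10],[0,0,0,0,10]]' 15
```

```text
clock: 10.4
tool_pos: [0.5187, 0.3196, 0.0781]
eef_rot: [0.475, 0.88, 0.0, 0.0]
contact_force: [0.1, 0.6, 0.6]
opening: 0.406
clock: 10.9
tool_pos: [0.5188, 0.3199, 0.0783]
eef_rot: [0.475, 0.88, 0.001, 0.0]
contact_force: [-0.0, 0.1, 6.2]
opening: 0.233
```

```bash
python3 -m inch '[[0,0,0.3,0,10],[0,0,0.7,0,10],[0,0,1,0,10],[0,0,1,0,10],[0,0,1,0,10]]'; python3 -m inch '[[0.15,-1,1,0,10],[0.15,-1,1,0,10],[0.15,-1,0.5,0,10],[0.15,-1,0,0,10],[0.15,-1,0,0,10]]'; python3 -m inch '[[0.15,-1,0,0,10],[0.15,-1,0,0,10],[0.15,-1,0,0,10],[0.15,-1,0,0,10],[0.15,-1,0,0,10]]'; python3 -m inch '[[0.15,-1,0,0,10],[0.15,-1,0,0,10],[0.15,-1,0,0,10],[0.15,-1,0,0,10],[0.15,-1,0,0,10]]'; python3 -m inch '[[0.15,-1,0,0,10],[0.15,-1,0,0,10],[0.15,-1,0,0,10],[0.15,-1,0,0,10],[0.15,-1,0,0,10]]'
```

```text
clock: 11.4
tool_pos: [0.5178, 0.3192, 0.1784]
eef_rot: [0.474, 0.88, -0.0, -0.0]
contact_force: [-0.1, -0.2, -0.1]
opening: 0.235
clock: 11.9
tool_pos: [0.5369, 0.1934, 0.2408]
eef_rot: [0.474, 0.88, 0.0, 0.0]
contact_force: [0.3, -0.2, -0.0]
opening: 0.234
clock: 12.4
tool_pos: [0.5553, 0.0684, 0.2401]
eef_rot: [0.474, 0.88, -0.0, -0.0]
contact_force: [0.6, 0.2, -0.3]
opening: 0.229
clock: 12.9
tool_pos: [0.5741, -0.0565, 0.24]
eef_rot: [0.474, 0.88, -0.0, -0.0]
contact_force: [0.1, -0.3, 0.1]
opening: 0.234
clock: 13.4
tool_pos: [0.5928, -0.1814, 0.24]
eef_rot: [0.474, 0.88, -0.0, -0.0]
contact_force: [0.3, -0.3, 0.1]
opening: 0.237
```

```bash
python3 -m inch '[[0.18,-0.67,0,0,10],[0.18,-0.66,-0.5,0,10],[0,0,-1,0,10],[0,0,-1,0,10],[0,0,-0.8,0,10]]'; python3 -m inch '[[0,0,-0.3,0,10],[0,0,-0.15,0,10],[0,0,0,0,10],[0,0,0,0,10]]'
```

```text
clock: 13.9
tool_pos: [0.6012, -0.2134, 0.1551]
eef_rot: [0.474, 0.88, -0.0, -0.001]
contact_force: [0.3, -0.7, -0.5]
opening: 0.235
clock: 14.3
tool_pos: [0.6029, -0.2138, 0.1472]
eef_rot: [0.474, 0.88, 0.0, 0.001]
contact_force: [-0.4, -0.4, 0.6]
opening: 0.237
```

```bash
python3 -m inch '[[0,0,-0.12,0,10],[0,0,0,0,10],[0,0,0,0,30],[0,0,0,0,36],[0,0,0,0,36]]'; python3 -m inch '[[0,0,0.5,0,36],[0,0,1,0,36],[0,0,1,0,36],[0,0,1,0,36],[0,0,0.5,0,36]]'
python3 - <<'E'
from h import *
s=snap('wrist','w6.png'); w=cloud(s)
q=np.hypot(w[...,0]-.602,w[...,1]+.2146); m=(w[...,2]>.165)&(w[...,2]<.176)&(q<.08)
p=w[m][:,:2]; A=np.c_[2*p,np.ones(len(p))]; c=np.linalg.lstsq(A,(p**2).sum(1),rcond=None)[0]; print(c[:2],np.sqrt(c[2]+c[:2]@c[:2]),m.sum())
E
```

```text
clock: 14.8
tool_pos: [0.6023, -0.2137, 0.1434]
eef_rot: [0.475, 0.88, 0.0, 0.0]
contact_force: [0.2, 0.8, -0.6]
opening: 0.412
clock: 15.3
tool_pos: [0.6034, -0.2139, 0.2465]
eef_rot: [0.475, 0.88, 0.001, 0.002]
contact_force: [-0.2, -0.5, -0.2]
opening: 0.407
[ 0.60439111 -0.21522825] 0.061752063110041534 3114
```

View pics/w6.png

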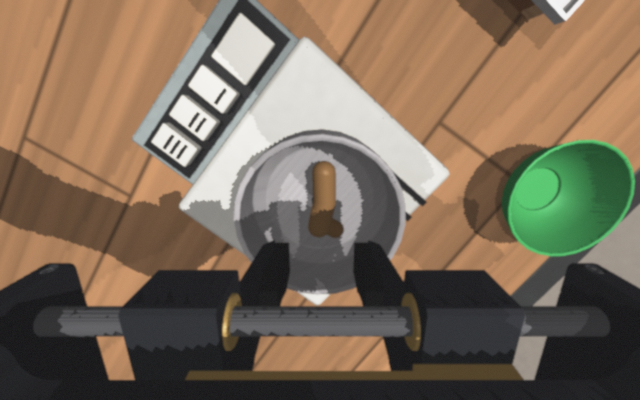

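The root (325,200) lies inside the hopper. Next is the lid.

```bash
python3 -m inch '[[-0.3,0.98,0,0,60],[-0.3,0.98,0,0,60],[-0.3,0.98,0,0,60],[-0.3,0.98,0,0,60],[-0.3,0.98,0,0,60]]'; python3 -m inch '[[-0.3,0.98,0,0,60],[-0.3,0.98,0,0,60],[-0.3,0.98,0,0,60],[-0.3,0.98,0,0,60],[-0.3,0.98,0,0,60]]'; python3 -m inch '[[-0.3,0.98,0,0,60],[-0.3,0.98,0,0,60],[-0.3,0.98,-0.5,0,60],[-0.3,0.98,-1,0,60],[-0.23,0.92,-0.8,0,60]]'; python3 -m inch '[[0,0,0,0,60],[0,0,0,0,60]]'
python3 - <<'E'
from h import *
s=snap('wrist','w7.png'); w=cloud(s)
m=(w[...,2]>.087)&(w[...,2]<.097)&(np.hypot(w[...,0]-.492,w[...,1]-.152)<.035)
p=w[m]; print(m.sum(),p.mean(0),cv2.minEnclosingCircle(p[:,:2].astype(np.float32)))
E
```

```text
clock: 15.85
tool_pos: [0.5639, -0.0903, 0.2426]
eef_rot: [0.475, 0.88, -0.0, -0.001]
contact_force: [-0.1, 0.2, -0.2]
opening: 0.683
clock: 16.35
tool_pos: [0.5264, 0.0321, 0.2427]
eef_rot: [0.475, 0.88, -0.0, -0.0]
contact_force: [0.6, 0.4, 0.0]
opening: 0.679
clock: 16.85
tool_pos: [0.4905, 0.1532, 0.1846]
eef_rot: [0.474, 0.88, -0.0, -0.0]
contact_force: [0.5, 0.2, -0.7]
opening: 0.684
clock: 17.05
tool_pos: [0.4911, 0.152, 0.1853]
eef_rot: [0.474, 0.881, -0.001, -0.0]
contact_force: [1.2, -0.3, 1.0]
opening: 0.683
641 [0.49375384 0.15294718 0.09099815] ((0.4942532777786255, 0.1522998809814453), 0.012080407701432705)
```

View pics/w7.png

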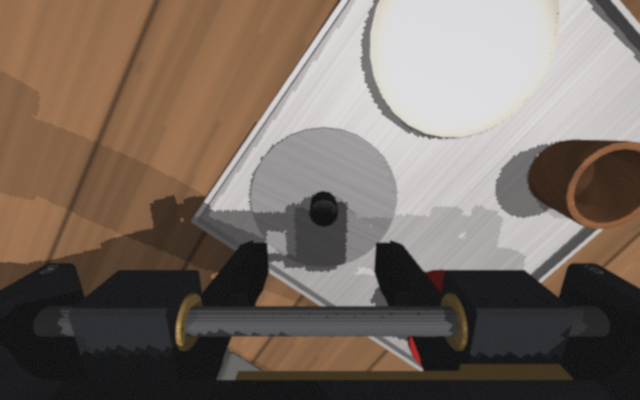

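The knob is at (322,208), centred between the jaws at u≈321. Grasping it.

```bash
python3 -m inch '[[0.1,0.03,-1,0,46],[0,0,-1,0,46],[0,0,-1,0,46],[0,0,-0.7,0,46],[0,0,-0.25,0,46]]'; python3 -m inch '[[0,0,0,0,46],[0,0,0,0,15],[0,0,0,0,15],[0,0,0,0,15],[0,0,0,0,15]]' 30;  python3 -m inch '[[0,0,0,0,15],[0,0,0.1,0,15],[0,0,0.2,0,15],[0,0,0.5,0,15],[0,0,0.7,0,15]]'
```

```text
clock: 17.6
tool_pos: [0.4943, 0.1512, 0.0863]
eef_rot: [0.476, 0.88, -0.001, 0.0]
contact_force: [-0.3, -0.0, 0.7]
opening: 0.524
clock: 18.1
tool_pos: [0.4941, 0.1528, 0.0878]
eef_rot: [0.475, 0.88, 0.0, 0.0]
contact_force: [-1.0, -1.6, 6.8]
opening: 0.26
clock: 18.6
tool_pos: [0.4935, 0.1529, 0.125]
eef_rot: [0.474, 0.88, -0.001, -0.0]
contact_force: [-0.1, -1.2, -1.9]
opening: 0.26
```

```bash
python3 -m inch '[[0,0,1,0,15],[0,0,1,0,15],[0,0,1,0,15],[0,-0.5,1,0,15],[0.2,-0.8,0.8,0,15]]'; python3 -m inch '[[0.32,-0.95,0.2,0,15],[0.32,-0.95,0,0,15],[0.32,-0.95,0,0,15],[0.32,-0.95,0,0,15],[0.32,-0.95,0,0,15]]'; python3 -m inch '[[0.32,-0.95,0,0,15],[0.32,-0.95,0,0,15],[0.32,-0.95,0,0,15],[0.32,-0.95,0,0,15],[0.32,-0.95,0,0,15]]'; python3 -m inch '[[0.32,-0.95,0,0,15],[0.32,-0.95,0,0,15],[0.3,-0.95,0,0,15],[0.02,-0.7,0,0,15],[0,-0.3,0,0,15]]'; python3 -m inch '[[0,0,0,0,15],[0,0,0,0,15]]'
python3 - <<'E'
from h import *
snap('wrist','w8.png')
s=snap('scene','s8.png'); w=cloud(s)
E
```

```text
clock: 19.1
tool_pos: [0.4985, 0.1218, 0.2468]
eef_rot: [0.473, 0.881, 0.001, 0.0]
contact_force: [0.8, 0.3, -1.8]
opening: 0.262
clock: 19.6
tool_pos: [0.5389, 0.0007, 0.2504]
eef_rot: [0.474, 0.88, 0.0, 0.0]
contact_force: [-0.4, 0.4, -2.5]
opening: 0.259
clock: 20.1
tool_pos: [0.5788, -0.118, 0.2503]
eef_rot: [0.474, 0.88, 0.0, 0.0]
contact_force: [0.6, 0.1, -1.0]
opening: 0.263
clock: 20.6
tool_pos: [0.6021, -0.2156, 0.2497]
eef_rot: [0.476, 0.88, -0.001, -0.0]
contact_force: [-0.7, 0.4, -2.2]
opening: 0.26
clock: 20.8
tool_pos: [0.6027, -0.2117, 0.2496]
eef_rot: [0.474, 0.881, 0.001, -0.0]
contact_force: [-0.5, 0.2, -1.3]
opening: 0.26
```

View pics/s8.png

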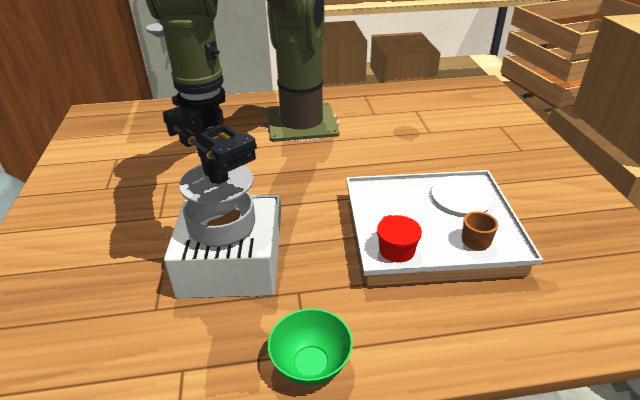

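The scene view shows the lid level above the hopper at (217,185), and the cup and tub undisturbed. I'll check the lid's tilt and centre from the depth images.

Run:
```python
from h import *
for n in ['scene','wrist']:
    w=cloud(snap(n)); q=np.hypot(w[...,0]-.603,w[...,1]+.2125)
    m=(w[...,2]>.20)&(w[...,2]<.24)&(q<.075)&(q>.03); p=w[m]
    A=np.c_[p[:,:2]-[.603,-.2125],np.ones(len(p))]; c=np.linalg.lstsq(A,p[:,2],rcond=None)[0]
    res=abs(A@c-p[:,2]); g=res<.004; c=np.linalg.lstsq(A[g],p[g,2],rcond=None)[0]
    print(n,m.sum(),g.sum(),c,p.min(0),p.max(0),cv2.minEnclosingCircle(p[g][:,:2].astype(np.float32)))
print(r.get_state()['tool_pos'])
```

```text
scene 1704 1682 [-0.00464083  0.00437997  0.2246579 ] [ 0.54583028 -0.27641218  0.21777993] [ 0.67202713 -0.14624612  0.22782527] ((0.6052653193473816, -0.2119733989238739), 0.06701204925775528)
wrist 19743 19736 [0.00095278 0.00141814 0.22494973] [ 0.53861531 -0.27581563  0.21899404] [ 0.66347238 -0.14583384  0.22723228] ((0.6042275428771973, -0.2114906758069992), 0.0660754069685936)
[ 0.60309022 -0.21180523  0.24964873]
```

```bash
python3 -m inch '[[-0.04,-0.12,-0.3,0,15],[0,0,-0.6,0,15],[0,0,-0.5,0,15],[0,0,-0.3,0,15],[0,0,0,0,15]]'; python3 -m inch '[[0,0,-0.08,0,15],[0,0,-0.06,0,15],[0,0,-0.04,0,15],[0,0,0,0,15]]'
```

```text
clock: 21.5
tool_pos: [0.6011, -0.2159, 0.2054]
eef_rot: [0.474, 0.88, -0.0, -0.001]
contact_force: [0.3, -0.3, -1.8]
opening: 0.264
clock: 21.9
tool_pos: [0.6021, -0.2162, 0.2027]
eef_rot: [0.475, 0.88, 0.0, 0.0]
contact_force: [-0.0, -0.3, -1.5]
opening: 0.264
```

```bash
python3 -m inch '[[0,0,-0.04,0,15],[0,0,0,0,15]]'; python3 -m inch '[[0,0,-0.04,0,15],[0,0,0,0,15]]';python3 -m inch '[[0,0,-0.03,0,15],[0,0,0,0,15]]'
```

```text
clock: 22.1
tool_pos: [0.602, -0.2162, 0.2015]
eef_rot: [0.474, 0.88, 0.0, 0.0]
contact_force: [-0.1, -0.4, -2.1]
opening: 0.265
clock: 22.3
tool_pos: [0.6019, -0.2162, 0.2004]
eef_rot: [0.475, 0.88, 0.0, -0.0]
contact_force: [1.0, 1.3, -0.7]
opening: 0.262
clock: 22.5
tool_pos: [0.6021, -0.2162, 0.1999]
eef_rot: [0.475, 0.88, 0.0, 0.0]
contact_force: [-0.4, 0.7, -0.5]
opening: 0.262
```

```bash
python3 -m inch '[[0,0,-0.04,0,15],[0,0,0,0,15]]'; python3 -m inch '[[0,0,-0.03,0,15],[0,0,0,0,15]]'
```

```text
clock: 22.7
tool_pos: [0.602, -0.2162, 0.1999]
eef_rot: [0.475, 0.88, -0.0, 0.0]
contact_force: [-1.9, 0.5, 6.7]
opening: 0.263
clock: 22.9
tool_pos: [0.602, -0.2162, 0.1998]
eef_rot: [0.475, 0.88, -0.0, 0.0]
contact_force: [-3.5, 1.8, 10.9]
opening: 0.259
```

```bash
python3 -m inch '[[0,0,0.05,0,15],[0,0,0,0,26],[0,0,0,0,32],[0,0,0,0,44],[0,0,0,0,44]]';  python3 -m inch '[[0,0,0.3,0,44],[0,0,0.8,0,44],[0,0,1,0,44],[0,0,1,0,44],[-0.5,0,0.5,0,44]]'
python3 - <<'E'
from h import *
for n in ['scene','wrist']:
    w=cloud(snap(n,'z'+n+'.png')); q=np.hypot(w[...,0]-.603,w[...,1]+.2155)
    m=(w[...,2]>.166)&(w[...,2]<.186)&(q<.075)&(q>.03); p=w[m]
    A=np.c_[p[:,:2]-[.603,-.2125],np.ones(len(p))]; c=np.linalg.lstsq(A,p[:,2],rcond=None)[0]
    print(n,m.sum(),c,cv2.minEnclosingCircle(p[:,:2].astype(np.float32)))
E
```

```text
clock: 23.4
tool_pos: [0.602, -0.2162, 0.199]
eef_rot: [0.474, 0.88, 0.0, -0.0]
contact_force: [-0.4, 0.2, 0.1]
opening: 0.496
clock: 23.9
tool_pos: [0.5914, -0.2159, 0.2919]
eef_rot: [0.474, 0.88, 0.001, 0.003]
contact_force: [-0.0, 0.7, -0.1]
opening: 0.499
scene 2054 [-0.01661238 -0.00019761  0.17465384] ((0.603917121887207, -0.2142256647348404), 0.06839799880981445)
wrist 12133 [ 9.52172174e-04 -1.50070783e-04  1.75228378e-01] ((0.6033448576927185, -0.21617579460144043), 0.06603875011205673)
```

The lid is home and level: flange top at 0.175, centred within 2 mm. Now the slow key.

```bash
python3 -m inch '[[-0.6,0.11,0,0.9,0],[-0.6,0.11,0,0.9,0],[-0.6,0.11,0,0.9,0],[-0.6,0.11,0,0.9,0],[-0.6,0.11,0,0.9,0]]'; python3 -m inch '[[-0.6,0.11,0,0.9,0],[-0.6,0.11,0,0.9,0],[-0.6,0.11,0,0.9,0],[-0.5,0.11,0,0.9,0],[0,0,0,0.17,0]]'; python3 -m inch '[[0,0,0,0,0],[0,0,0,0,0]]'
python3 - <<'E'
from h import *
w=cloud(snap('wrist','w9.png'))
O=np.array([.5575,-.2091]);ex=np.array([.9925,-.122]);ey=np.array([.122,.9925])
q=(w[...,:2]-O);X=q@ex;Y=q@ey
for k,y in [('stop',.054),('slow',.006),('med',-.03),('fast',-.066)]:
    m=(abs(X+.1)<.014)&(abs(Y-y)<.007)&(w[...,2]<.08)
    print(k,m.sum(),np.round(np.median(w[m][:,2]) if m.any() else 0,4))
m=(abs(X+.1)<.04)&(abs(Y-.006)<.018)&(w[...,2]>.059)&(w[...,2]<.07);p=w[m]; print('slow',cv2.minAreaRect(p[:,:2].astype(np.float32)))
print(r.get_state()['tool_pos'],r.get_state()['q'].round(2))
E
```

```text
clock: 24.5
tool_pos: [0.5127, -0.2023, 0.288]
eef_rot: [0.254, 0.967, 0.0, -0.001]
contact_force: [0.8, 0.0, -0.1]
opening: 0.07
clock: 25.0
tool_pos: [0.4543, -0.1914, 0.2882]
eef_rot: [0.061, 0.998, 0.0, -0.002]
contact_force: [0.8, -0.9, 0.0]
opening: 0.009
clock: 25.2
tool_pos: [0.4575, -0.1916, 0.289]
eef_rot: [0.062, 0.998, 0.0, 0.0]
contact_force: [1.1, -0.2, -0.5]
opening: 0.004
stop 242 0.0554
slow 242 0.0634
med 248 0.0633
fast 254 0.0637
slow ((0.4612201750278473, -0.19185979664325714), (0.025824954733252525, 0.041134968400001526), 83.49711608886719)
[ 0.45760589 -0.19149931  0.28902002] [ 0.68  0.52 -0.59  1.89  0.38  0.84  1.34]
```

```bash
python3 -m inch '[[0.05,0,-1,0,0],[0,0,-1,0,0],[0,0,-1,0,0],[0,0,-1,0,0],[0,0,-1,0,0]]'; python3 -m inch '[[0.05,0,-1,0,0],[0,0,-1,0,0],[0,0,-0.6,0,0],[0,0,-0.3,0,0],[0,0,0,0,0]]'; python3 -m inch '[[0,0,-0.25,0,0],[0,0,-0.1,0,0],[0,0,-0.1,0,0],[0,0,-0.1,0,0],[0,0,0,0,0]]'
```

```text
clock: 25.75
tool_pos: [0.459, -0.1915, 0.1631]
eef_rot: [0.062, 0.998, 0.0, 0.0]
contact_force: [0.2, -0.7, 0.2]
opening: 0.003
clock: 26.25
tool_pos: [0.4596, -0.1912, 0.0909]
eef_rot: [0.061, 0.998, 0.0, -0.001]
contact_force: [0.6, -0.3, 0.3]
opening: 0.004
clock: 26.75
tool_pos: [0.4594, -0.1916, 0.0779]
eef_rot: [0.061, 0.998, -0.0, -0.0]
contact_force: [-0.0, 0.6, 0.5]
opening: 0.005
```

```bash
python3 -m inch '[[0,0,-0.08,0,0],[0,0,0,0,0],[0,0,0.5,0,0],[0,0,1,0,0],[0,0,1,0,0]]'; python3 -m inch '[[0,0,1,0,0],[0,0,1,0,0],[0,0,1,0,0],[0,0,1,0,0],[0,0,1,0,0]]'; python3 -m inch '[[-0.5,0.5,1,0,0],[-0.5,0.5,0,0,0],[0,0,0,0,0],[0,0,0,0,0]]'
python3 - <<'E'
from h import *
w=cloud(snap('wrist','w10.png')); snap('scene','s10.png')
O=np.array([.5575,-.2091]);ex=np.array([.9925,-.122]);ey=np.array([.122,.9925])
q=(w[...,:2]-O);X=q@ex;Y=q@ey
for k,y in [('stop',.054),('slow',.006),('med',-.03),('fast',-.066)]:
    m=(abs(X+.1)<.014)&(abs(Y-y)<.007)&(w[...,2]<.08)
    print(k,m.sum(),np.round(np.median(w[m][:,2]) if m.any() else 0,4))
E
```

```text
clock: 27.25
tool_pos: [0.459, -0.1913, 0.1389]
eef_rot: [0.061, 0.998, 0.0, -0.001]
contact_force: [-0.9, 0.2, -0.7]
opening: 0.003
clock: 27.75
tool_pos: [0.459, -0.1915, 0.2645]
eef_rot: [0.061, 0.998, 0.0, -0.0]
contact_force: [0.5, 0.3, -0.4]
opening: 0.008
clock: 28.15
tool_pos: [0.4344, -0.1669, 0.2884]
eef_rot: [0.061, 0.998, -0.0, -0.0]
contact_force: [-0.4, 0.0, 0.2]
opening: 0.005
stop 234 0.0633
slow 223 0.0554
med 237 0.0635
fast 239 0.0639
```

View pics/s10.png

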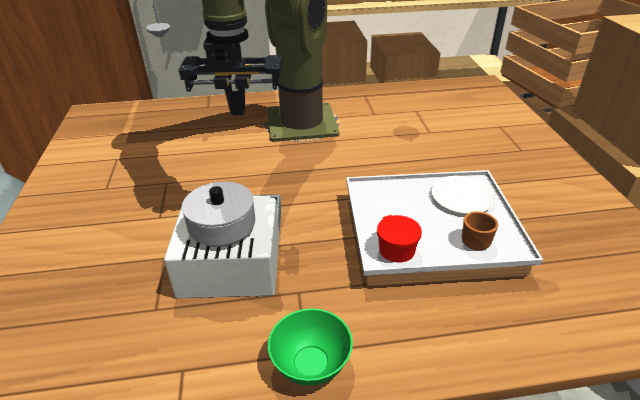

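The lid sits flush on the hopper at (218,212), the cup and tub are in place, and the arm is clear. The slow key is down and the stop key is up.

```bash
python3 -c "
from plant import r
print(r.finish_job())"
```

```text
the job is handed in; nothing more can be done
None
```

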